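# Glue up a mallet head in a trigger clamp

### The arm

A 6-joint arm with a two-finger parallel gripper is mounted at the origin on a cart in front of the work surface, level with it; the furniture and walls round the work are solid. World frame = base frame: x ahead of the robot, y to its left, z up, the work surface at z = 0. Lengths are in m, angles in rad, forces in N, time in s.
With the tool pointing down it reaches from about 0.325 to 0.9 m from the base axis. Payload 3.5 kg.
Tool frame: the origin (TCP) lies at the very end of the fingers, on their centre line; the grasp point (between the pads) lies r.pinch_z behind it (r.pinch_z is the distance from the TCP to the grasp point, in m); z points along the fingers, y is the line along which they close (so a half turn about z gives the same grasp; the last joint's range is limited). The gripper opens to 85 mm and grips with 20 to 120 N. Pads are 22 mm wide; open, the fingers measure 114 mm over their backs; the gripper's body (76 mm by 85 mm) begins 54 mm behind the grasp point. The pads swing forward as they close: fully open they stand 13 mm farther back than shut.
Start: joints at [1.055, 0.276, -0.026, 1.268, 0, 1.467], TCP at [0.251, 0.572, 0.231] pointing down, gripper open.
Joint ranges: [-3.12, 3.12], [-0.85, 1.88], [-1.08, 1.24], [-1.95, 2.15], [-1.57, 1.53], [-3.14, 3.14]. Speed limits (rad/s): [2.57, 2.57, 3.14, 3.14, 3.14, 3.14].

### API

Orientations are given as a rotation vector (axis times angle).
In Python, from station import read_state, viewer, r, spotter gives the robot as it stands.
- The arm moves only by the shell command python3 -m jog 'ROWS' [FORCE]. ROWS is text: rows parted by semicolons, each of 5 numbers parted by spaces: the opening in per cent of the stroke, from 0 (shut) to 100 (fully open), then the shift along the tool's x, y, z in m, then the turn about the tool's z in degrees. In form: grip dx dy dz yaw; .... A call has 1 to 8 rows; each row shifts and turns the commanded pose from where the row before left it, along the tool's axes as they then stand; what a row does not reach is not made up. A row lasts 1/10 s, in which the tool goes at most 50 mm and 8.59 degrees, less where a joint would pass 70% of its speed; a pose out of reach is approached as far as the arm can. A call with a gripper value outside its range is refused whole. The fingers move at their own pace and stop on an object; FORCE is the grip in N (left out, the last holds). Time passes only in rows, so rows that do not move let the fingers close. It gives the time, the measured TCP pose, the force, the opening and the grip force at its end, in the units of the state.
- read_state(): the state, without advancing time (a new reading comes with each control period).
- viewer.snapshot(name): name is "side" or "top" or "wrist"; returns a dict with "pixels" (480x640x3 uint8, red, green, blue), "mtx" (3x3 intrinsics, pixels), "distortion" ([k1, k2, p1, p2, k3] as OpenCV has them; the pictures are not rectified), "eye" and "rotation" of the camera in the world. Camera axes: x right, y down, z forward; pixel columns grow to the right and rows downward; lengths in m; the calibration is good to about 2 mm. A picture is of the moment at which its call begins. There is no depth.
- r.close_job(): hands the job in; it is judged then, once.
Trained networks look in a picture, given as the dict that the camera call returned (one of the last four; its "shot" number tells which), for a name from the list of things; names that differ only in an ending like _2 or _b are one class to them, and where a whole thing is asked for, a point or a joint stands for the part that bears it (a point fixed in the world has none). Each returns a list of dicts, best first, with "conf" (0 to 1); they miss things now and then, are a little off and sometimes report something else, mostly with a low value. They report only what shows in the picture. A call takes as long as a camera call.
- spotter.look_for(name, picture): "centre" ([column, row] in pixels, amid what is visible of it).
- spotter.cut_out(name, picture): "region" (480x640 bool, what is visible of it) and "centre" ([column, row] in pixels, amid what is visible of it).
The state is a dict: "clock": time; "qpos": joint angles; "joint_vel": joint speeds; "effort": joint torques, N m; "tool_pos": TCP position; "tcp_rot": TCP orientation; "contact_force": force on the tool from outside, world axes, zero at the start; "wrist_torque": the same for the moment, N m; "grip_width": finger opening in m; "grip_force": force on a finger pad.
Only numpy, scipy, OpenCV 4.12 (cv2) and the standard library are available. Lean on these libraries where they do the work, as an engineer would, in place of code of your own. Each camera call takes 0.05 s, during which the arm holds its last target. There are 200 camera calls.

### The job

Glue up the mallet head lying in the pistol-grip bar clamp: take the red-handled pin out of the drilled wooden block and drop it fully home through a clear hole in the bar behind the tail jaw, so that the jaw cannot slide away. Then pump the orange trigger until the ram has pushed the two wooden halves shut against the tail jaw and its spring pad has clearly begun to sink under the pressure; stop there, well before the pad is pushed right in and crushes the wood, and finish while still holding the trigger squeezed. Leave the tape measure, the clay pot and the paint tin alone.

Things in the scene. Friction and masses are not known exactly. Their poses are not given: they have to be found in the camera images.
- clamp: one-hand bar clamp on its side, fixed on a plywood board (120 x 274 x 15 mm; origin under it, on the ram's line). +y: the way the ram pushes; +x: from ram to bar. Ram axis at x = 0, 40 mm above the bench. Aluminium bar at x = 36 to 60 mm, 30 to 50 mm above the bench. Black fixed pistol grip at x = -127 to -46, y = -130 to -110 mm, 28 to 52 mm above the bench; the orange trigger is on its +y side.
- grip_back (a point): middle of the rear (-y) face of the fixed pistol grip, 40 mm above the bench. Never moves against the clamp.
- trigger_front (a point): middle of the front (+y) face of the orange trigger blade (30 to 50 mm above the bench, 10 mm thick), 46 mm from its pivot; moves with it. In the clamp's y it lies about 49 mm in front of grip_back when released, 35 mm when squeezed. A gripper from above closes along the clamp's y, one finger behind the grip, one in front of the trigger.
- trigger (a joint): trigger angle, 0 released, 0.32 rad squeezed to its stop. A spring returns it (2 to 4 N at the finger; up to 19 N more when the ram bears on work). It drives a ratchet: each full squeeze and full release moves the ram on by one tooth, 6 mm (the first may give less). On release the ram settles back 1 mm at most; nothing frees it, so do not pump too far.
- ram (a joint): how far the toothed ram stands out, m, growing as it is pumped towards the tail jaw; starts between 0 and 6 mm, ends at 78 mm.
- spring_pad (a joint): how far the sprung rubber pad (a disc 32 mm across) on the end of the ram, which presses on half A, has sunk back, m: 0 with no load, 3 N of pressure for each mm, pushed right in (bad) at 14 mm. Pushing the loose halves and jaw along sinks it by about 1 mm; once they are stopped by the pin, each full pump sinks it by 5 to 6 mm.
- jaw_face (a point): centre of the tail jaw's face, which stops half B. The tail jaw is a green sleeve that slides stiffly along the bar and is pushed away (+y) by the ram until it meets the pin.
- jaw_back (a point): rear (+y) end of the tail jaw's sleeve, on the bar's centre line, at the height of the bar's top; the jaw's highest part is 61 mm above the bench. A bar hole is clear when its centre lies 5 mm or more behind (+y of) this point.
- tail_jaw (a joint): how far the tail jaw stands along the bar, m, growing away from the ram; starts between 0 and 16 mm, slides to 70 mm.
- bar_hole1 (a point): centre of the mouth of the first of four upright 10 mm through holes in the bar, on the bar's top; holes follow each other every 16 mm in +y. This one is always under the tail jaw.
- bar_hole2 (a point): mouth of the second hole, like the first.
- bar_hole3 (a point): mouth of the third hole; always clear.
- bar_hole4 (a point): mouth of the fourth hole, nearest the end of the bar; always clear.
- pin_grip (a point): on the pin's axis, 77 mm above its tip, half-way up its red handle (16 mm thick, 50 mm long, from 49 to 99 mm above the tip). Below the handle is an 8 mm steel shank of 49 mm with a tapered nose. At the start it stands upright in the block. Home in the bar, the tip stands on the board, 15 mm above the bench, and this point is 92 mm above the bench.
- pin_tip (a point): the lower end of the pin.
- pin_mid (a point): point on the pin's axis 35 mm above the tip: level with the top of the bar when the pin is home.
- pin_block: drilled hardwood block, 44 x 96 x 40 mm, origin under its middle, fixed. Three upright holes 30 mm deep; the pin stands in the middle one (its tip 10 mm above the bench).
- half_a_joint (a point): middle of the +y (glue) face of half A, the mallet-head half nearer the ram: light wood, 60 x 30 x 50 mm (x, y, z), with half of the handle slot in this face; it stands loose on the board.
- half_b_joint (a point): middle of the -y (glue) face of half B, the half nearer the tail jaw, a mirror image of half A; the glue faces are a few mm apart at the start and meet when the joint is shut.
- measure: yellow tape measure, 38 x 82 x 64 mm, origin under its middle; bystander.
- pot: clay pot standing upside down, 84 mm across, 74 mm high, origin under its middle; bystander.
- tin: paint tin, 77 mm across, 76 mm high, origin under its middle; bystander.

How it is judged:
On the way, in this order (a step that is already met when the one before it is completed fails the run):
1. the pin stands home in a bar hole behind the tail jaw (z of pin_tip in the frame of clamp below 0.019 m and angle between pin_tip's own z axis and vertical below 0.2 rad and (horizontal distance between pin_mid and bar_hole2 below 0.004 m or horizontal distance between pin_mid and bar_hole3 below 0.004 m or horizontal distance between pin_mid and bar_hole4 below 0.004 m)), for 0.2 s.
2. the ram's pad bears on the halves and they are shut against the tail jaw (contact force between spring_pad and half_a above 6 N and contact force between tail_jaw and half_b above 3 N), for 0.2 s.
At the end, for the whole second after the job is handed in: Pin home in a bar hole (4 mm), tail jaw bearing on it; halves shut (gap under 2 mm) at 6 to 36 N (pad sunk 2 to 12 mm), untouched by the robot; trigger still held squeezed (over 0.04 rad and 1.5 N); halves still; bystanders within 30 mm of their start (all of step 1 and all of step 2 and contact force between tail_jaw and pin above 1 N and contact force between spring_pad and half_a below 36 N and horizontal distance between half_a_joint and half_b_joint below 0.006 m and y of half_b_joint in the frame of half_a_joint below 0.002 m and contact force between the fingers and trigger above 1.5 N and value of joint trigger above 0.04 rad and contact force between the arm and half_a below 0.2 N and contact force between the arm and half_b below 0.2 N and linear speed of half_a below 0.01 m/s and distance of each of measure, pot, tin from where it was at the start of the episode below 0.03 m); the arm keeps its last pose, push and grip.
It fails at once if the spring pad is pushed right in and the wood is crushed (value of joint spring_pad above 0.0132 m).
It fails at once if a bystander is knocked away (distance of any of measure, pot, tin from where it was at the start of the episode above 0.04 m).
It also fails if it takes over 72 s, if anything falls off the work surface, if the arm or the gripper's body presses on something with over 40 N, if the wrist force passes 120 N, or if a joint passes its speed limit or range.

## Working session

There is one attempt and no reset: what is moved stays moved. The work goes in short steps, Python scripts to look and compute and a shell command to move; the robot and the scene stay as the last step left them, time stands still between calls to the robot, and variables do not carry over. Pictures are saved under pics/ and viewed, at most 10 in all, crops included, and the job is handed in when it is done.

```bash
mkdir -p pics; ls; cat > h.py <<'E'
import numpy as np, cv2
from station import read_state, viewer, r, spotter
def ray(p,uv):
    u=cv2.undistortPoints(np.array([[uv]],float),np.array(p["mtx"]),np.array(p["distortion"]))[0,0]
    d=np.array(p["rotation"])@np.array([u[0],u[1],1.]); return np.array(p["eye"]),d
def at_z(p,uv,z):
    e,d=ray(p,uv); return e+d*(z-e[2])/d[2]
def proj(p,X):
    R=np.array(p["rotation"]).T; t=-R@np.array(p["eye"])
    return cv2.projectPoints(np.array(X,float).reshape(-1,1,3),cv2.Rodrigues(R)[0],t,np.array(p["mtx"]),np.array(p["distortion"]))[0][:,0]
def tri(rays):
    A=0;b=0
    for e,d in rays:
        d=d/np.linalg.norm(d);M=np.eye(3)-np.outer(d,d);A=A+M;b=b+M@e
    return np.linalg.solve(A,b)
def save(p,n): cv2.imwrite("pics/"+n,np.array(p["pixels"])[:,:,::-1])
E
python3 - <<'E'
from h import *
np.set_printoptions(precision=4,suppress=True)
print(r.pinch_z,{k:v for k,v in read_state().items() if k in('clock','tool_pos','tcp_rot')})
P={n:viewer.snapshot(n) for n in("top","side")}
for n,p in P.items():
    save(p,n+"0.png"); print(n,p["eye"])
    for o in "grip_back trigger_front jaw_face jaw_back bar_hole1 bar_hole3 pin_grip pin_tip pin_block half_a_joint half_b_joint measure pot tin clamp spring_pad".split():
        print(o,[(np.round(x["centre"],1).tolist(),round(x["conf"],2)) for x in spotter.look_for(o,p)[:4]])
E
```

```text
pics
0.0187 {'clock': 0.0, 'tool_pos': array([0.2504, 0.5718, 0.2301]), 'tcp_rot': array([-0.6437, -3.0742,  0.0034])}
top [0.4378 0.1355 1.4119]
grip_back [([253.8, 275.1], 0.68), ([449.1, 298.2], 0.57)]
trigger_front [([271.7, 311.6], 0.51), ([356.1, 304.1], 0.23)]
jaw_face [([222.9, 265.3], 0.74), ([255.7, 274.1], 0.2)]
jaw_back [([221.3, 267.0], 0.89), ([444.2, 297.5], 0.47), ([230.5, 275.9], 0.37)]
bar_hole1 [([256.0, 275.8], 0.91)]
bar_hole3 [([256.0, 275.8], 0.91)]
pin_grip [([452.0, 296.9], 0.38)]
pin_tip []
pin_block [([446.4, 297.3], 0.87)]
half_a_joint [([248.5, 281.4], 0.87)]
half_b_joint [([270.8, 308.5], 0.59), ([230.8, 279.3], 0.54), ([353.4, 303.2], 0.2)]
measure [([354.8, 305.4], 0.96)]
pot [([162.9, 312.9], 0.62)]
tin [([253.8, 185.7], 0.91)]
clamp [([255.3, 277.2], 0.63), ([449.9, 293.4], 0.35)]
spring_pad []
side [ 0.5338 -1.1624  0.8339]
grip_back [([300.8, 223.8], 0.71)]
trigger_front [([263.0, 219.0], 0.62)]
jaw_face []
jaw_back [([322.3, 193.9], 0.48)]
bar_hole1 [([301.7, 224.1], 0.84), ([301.0, 198.7], 0.5)]
bar_hole3 [([301.7, 224.1], 0.84), ([301.0, 198.7], 0.5)]
pin_grip [([271.3, 317.5], 0.74)]
pin_tip [([274.6, 317.8], 0.8), ([303.3, 199.3], 0.17)]
pin_block [([277.1, 342.5], 0.61)]
half_a_joint [([299.1, 205.6], 0.52), ([261.3, 223.7], 0.38)]
half_b_joint [([305.2, 198.7], 0.59)]
measure [([321.7, 196.3], 0.72), ([274.3, 271.1], 0.61)]
pot [([272.8, 182.7], 0.84)]
tin []
clamp [([300.2, 228.7], 0.81)]
spring_pad [([296.0, 212.3], 0.37)]
```

```bash
python3 - <<'E'
import cv2
a=cv2.imread("pics/top0.png")[150:380,120:520]
cv2.imwrite("pics/top0c.png",cv2.resize(a,None,fx=2,fy=2,interpolation=cv2.INTER_CUBIC))
E
```

```text
(no output)
```

View pics/top0c.png

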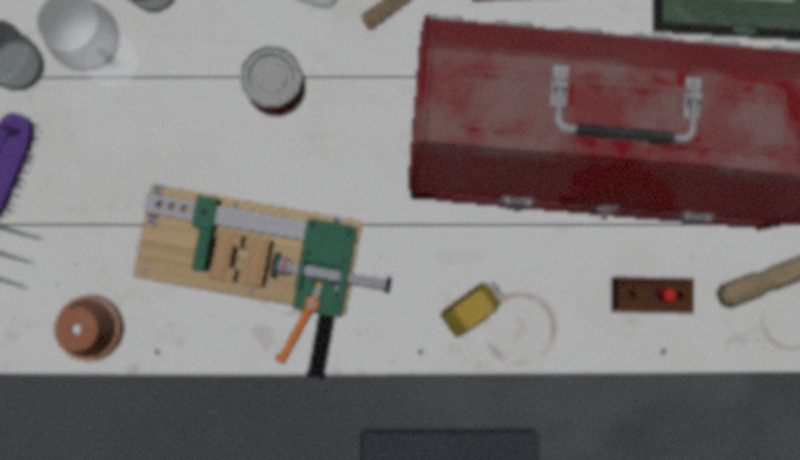

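View pics/side0.png

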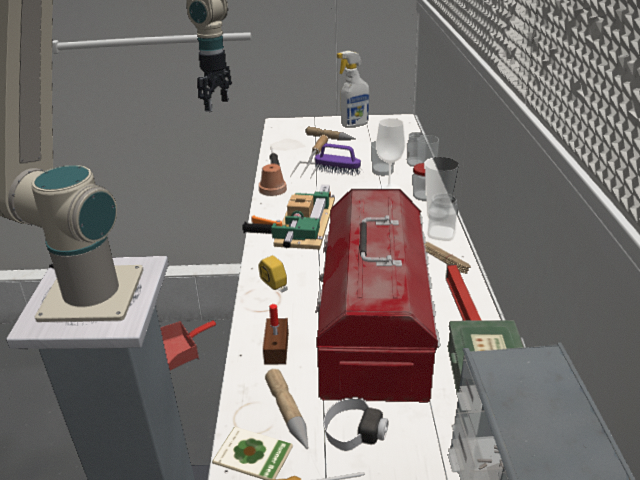

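The top view shows the clamp with its board corners at crop (152,185), (361,221) and (135,275). The bar and its holes are at top left, around (165,205), with the jaw at (205,230). The grip end is at (318,375), the trigger end at (281,360), and the pin at (669,295) in its block at (653,295). The side view confirms the pin is upright, with its handle at (273,315).

```bash
python3 - <<'E'
from h import *
np.set_printoptions(precision=4,suppress=True)
p=viewer.snapshot("top"); q=viewer.snapshot("side")
f=lambda x,y:(120+x/2,150+y/2)
for n,c,z in [("c1",(152,185),.015),("c2",(361,221),.015),("c3",(135,275),.015),("pin",(669,295),.109),("block",(653,295),.04),("gripend",(318,375),.052),("trigend",(281,360),.05),("holes?",(155,204),.05),("h",(185,207),.05),("jawtopL",(207,200),.061),("pot",(80,327),.074),("tin",(272,77),.076)]:
    print(n,at_z(p,f(*c),z))
print("pin tri",tri([ray(p,f(669,295)),ray(q,(273,306))]))
for o,z in (("pin_block",.04),("measure",.064),("pot",.037),("tin",.076)):
    for s in spotter.cut_out(o,p)[:1]:
        ys,xs=np.nonzero(s["region"]); (c,wh,a)=cv2.minAreaRect(np.c_[xs,ys].astype(np.float32)); print(o,at_z(p,c,z),wh,a, [at_z(p,x,z)[:2] for x in cv2.boxPoints((c,wh,a))])
w=viewer.snapshot("wrist"); s=read_state()
from scipy.spatial.transform import Rotation as Ro
T=Ro.from_rotvec(s["tcp_rot"]).as_matrix(); print(T,"cam in tool",T.T@(np.array(w["eye"])-s["tool_pos"]),T.T@np.array(w["rotation"]))
E
```

```text
Traceback (most recent call last):
  File "h.py", line 7, in at_z
    e,d=ray(p,uv); return e+d*(z-e[2])/d[2]
                                       ~^^^
IndexError: invalid index to scalar variable.
```

```bash
sed -i 's/np.array(p\["rotation"\])/rot(p)/g' h.py; sed -i '2a def rot(p): return cv2.Rodrigues(np.array(p["rotation"],float))[0]' h.py
python3 - <<'E'
from h import *
np.set_printoptions(precision=4,suppress=True)
p=viewer.snapshot("top"); q=viewer.snapshot("side")
f=lambda x,y:(120+x/2,150+y/2)
for n,c,z in [("c1",(152,185),.015),("c2",(361,221),.015),("c3",(135,275),.015),("pin",(669,295),.109),("block",(653,295),.04),("gripend",(318,375),.052),("trigend",(281,360),.05),("holes?",(155,204),.05),("h",(185,207),.05),("jawtopL",(207,200),.061),("pot",(80,327),.074),("tin",(272,77),.076)]:
    print(n,at_z(p,f(*c),z))
print("pin tri",tri([ray(p,f(669,295)),ray(q,(273,306))]))
for o,z in (("pin_block",.04),("measure",.064),("pot",.037),("tin",.076)):
    for s in spotter.cut_out(o,p)[:1]:
        ys,xs=np.nonzero(s["region"]); (c,wh,a)=cv2.minAreaRect(np.c_[xs,ys].astype(np.float32)); print(o,at_z(p,c,z),wh,a, [at_z(p,x,z)[:2] for x in cv2.boxPoints((c,wh,a))])
w=viewer.snapshot("wrist"); s=read_state()
T=cv2.Rodrigues(s["tcp_rot"])[0]; print(T,"cam in tool",T.T@(np.array(w["eye"])-s["tool_pos"]),T.T@rot(w))
E
```

```text
c1 [0.5808 0.4292 0.015 ]
c2 [0.5349 0.1624 0.015 ]
c3 [0.4662 0.4486 0.015 ]
pin [ 0.4404 -0.2036  0.109 ]
block [ 0.4406 -0.2015  0.04  ]
gripend [0.3439 0.2139 0.052 ]
trigend [0.3619 0.2594 0.05  ]
holes? [0.5535 0.4176 0.05  ]
h [0.5498 0.3801 0.05  ]
jawtopL [0.5575 0.3511 0.061 ]
pot [0.402  0.5012 0.074 ]
tin [0.7081 0.2711 0.076 ]
pin tri [ 0.4421 -0.2042  0.1061]
pin_block [ 0.4406 -0.2002  0.04  ] (17.0, 40.0) 90.0 [array([ 0.4619, -0.1504]), array([ 0.4616, -0.2511]), array([ 0.4193, -0.2501]), array([ 0.4198, -0.1497])]
measure [0.4266 0.0251 0.064 ] (17.0, 32.599998474121094) 53.13010025024414 [array([0.4194, 0.0693]), array([0.4668, 0.0054]), array([ 0.4337, -0.0192]), array([0.3865, 0.0447])]
pot [0.4011 0.5013 0.037 ] (31.0, 34.0) 90.0 [array([0.4393, 0.545 ]), array([0.4396, 0.4594]), array([0.363, 0.458]), array([0.3626, 0.5431])]
tin [0.7046 0.2718 0.076 ] (35.329872131347656, 29.96331024169922) 63.43495178222656 [array([0.7274, 0.3247]), array([0.7611, 0.2589]), array([0.6818, 0.2192]), array([0.6486, 0.2847])]
[[-0.916   0.4011 -0.    ]
 [ 0.4011  0.916   0.    ]
 [ 0.      0.     -1.    ]] cam in tool [ 0.0645  0.0001 -0.1411] [[-0.0005 -0.966  -0.2585]
 [ 1.     -0.0005 -0.    ]
 [-0.0001 -0.2585  0.966 ]]
```

```bash
python3 -m jog '100 0 0 0 -6.9;100 0 0 0 -6.9;100 -.033 -.034 0 0;100 -.033 -.034 0 0;100 -.033 -.034 0 0;100 -.033 -.034 0 0;100 -.033 -.034 0 0;100 -.033 -.034 0 0'
python3 -m jog '100 0 0 0 0;100 0 0 0 0'
python3 - <<'E'
from h import *
p=viewer.snapshot("wrist"); save(p,"w1.png"); np.savez("w1.npz",**{k:p[k] for k in("mtx","distortion","eye","rotation")})
for o in "grip_back trigger_front jaw_face jaw_back bar_hole1 half_a_joint half_b_joint".split():
    print(o,[(np.round(x["centre"],1).tolist(),round(x["conf"],2)) for x in spotter.look_for(o,p)[:5]])
E
```

```text
clock: 2.95
tool_pos: [0.4117, 0.336, 0.2316]
tcp_rot: [0.269, 3.129, 0.001]
contact_force: [1.7, -0.2, -0.1]
grip_width: 0.0857
grip_force: 0.0
clock: 3.15
tool_pos: [0.4115, 0.3369, 0.2315]
tcp_rot: [-0.274, -3.129, -0.001]
contact_force: [-0.4, 0.1, 0.0]
grip_width: 0.0855
grip_force: 0.0
grip_back [([269.9, 285.9], 0.56), ([357.7, 318.2], 0.23)]
trigger_front [([216.7, 225.0], 0.85)]
jaw_face [([324.5, 292.9], 0.66), ([363.6, 316.4], 0.6), ([216.8, 223.8], 0.47)]
jaw_back [([361.2, 319.7], 0.75)]
bar_hole1 [([270.7, 282.6], 0.62), ([21.7, 270.6], 0.2)]
half_a_joint [([287.5, 295.7], 0.71), ([215.8, 223.8], 0.64), ([22.1, 268.2], 0.44)]
half_b_joint [([326.2, 293.2], 0.78)]
```

View pics/w1.png

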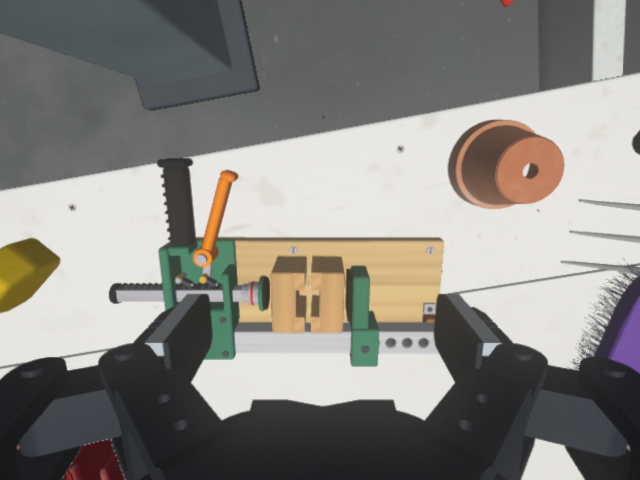

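The wrist view shows the clamp square to the picture. Three clear bar holes (2, 3, 4) lie at about (391,342), (407,342) and (423,342), with the jaw back at about x=378. The grip runs from (175,160) to (182,245), and the trigger runs from its tip at (229,176) to its pivot at (204,258).

```bash
python3 - <<'E'
from h import *
np.set_printoptions(precision=4,suppress=True)
p=dict(np.load("w1.npz")); im=cv2.imread("pics/w1.png",0)
H=[]
for c in (391,407,423):
    w=im[334:351,c-7:c+8].astype(float); m=np.clip(110-w,0,None); ys,xs=np.mgrid[334:351,c-7:c+8]
    uv=((m*xs).sum()/m.sum(),(m*ys).sum()/m.sum()); X=at_z(p,uv,.05); H.append(X); print("hole",np.round(uv,1),X)
d=H[2]-H[0]; yaw=np.arctan2(-d[0],d[1]); print("pitch",np.linalg.norm(d)/2,"yaw",np.degrees(yaw))
for n,uv,z in (("board tr",(443,239),.015),("board br?",(443,320),.015),("board tl",(238,239),.015),("jawback",(378,345),.06),("gripend",(175,160),.052),("grip base",(182,245),.052),("trig tip",(229,176),.05),("piv",(204,258),.05),("bar end",(434,342),.05),("ramL",(115,293),.045),("ramR",(245,293),.045),("halfB L",(310,258),.065),("halfA R",(306,258),.065),("jawface",(348,270),.06),("BR",(344,258),.065)):
    print(n,at_z(p,uv,z))
E
```

```text
hole [391.1 341.8] [0.5471 0.3804 0.05  ]
hole [407.5 341.8] [0.5498 0.3959 0.05  ]
hole [423.8 341.8] [0.5526 0.4114 0.05  ]
pitch 0.015779123030084365 yaw -9.989267335882
board tr [0.4641 0.4493 0.015 ]
board br? [0.5526 0.4411 0.015 ]
board tl [0.4285 0.2483 0.015 ]
jawback [0.5421 0.3667 0.06  ]
gripend [0.3437 0.2226 0.052 ]
grip base [0.4168 0.2081 0.052 ]
trig tip [0.3646 0.2635 0.05  ]
piv [0.4326 0.2235 0.05  ]
bar end [0.5544 0.4212 0.05  ]
ramL [0.453  0.1305 0.045 ]
ramR [0.4746 0.2509 0.045 ]
halfB L [0.4448 0.3198 0.065 ]
halfA R [0.4442 0.3164 0.065 ]
jawface [0.4633 0.3507 0.06  ]
BR [0.45   0.3489 0.065 ]
```

```bash
python3 -m jog '100 -.0103 -.044 0 0;100 -.0103 -.044 0 0;100 -.0103 -.044 0 0;100 -.0103 -.044 0 0;100 -.0103 -.044 0 0;100 -.0103 -.044 0 0;100 -.0103 -.044 0 0;100 -.0103 -.044 0 0'
python3 -m jog '100 -.0103 -.044 0 0;100 -.0103 -.044 0 0;100 -.0103 -.044 0 0;100 -.0103 -.044 0 0;100 0 0 0 0;100 0 0 0 0'
python3 - <<'E'
from h import *
np.set_printoptions(precision=4,suppress=True)
p=viewer.snapshot("wrist"); save(p,"w2.png")
im=np.array(p["pixels"]).astype(int); m=(im[...,0]>110)&(im[...,1]<60)&(im[...,2]<60)
n,l,st,c=cv2.connectedComponentsWithStats(m.astype(np.uint8))
print([(st[i].tolist(),c[i].round(1).tolist(),at_z(p,c[i],.09)) for i in range(1,n) if st[i,4]>60])
for x in spotter.look_for("pin_grip",p)[:3]: print(x["centre"],x["conf"],at_z(p,x["centre"],.087))
print(read_state()["tool_pos"])
E
```

```text
clock: 4.35
tool_pos: [0.4318, -0.0246, 0.2316]
tcp_rot: [0.268, 3.129, -0.0]
contact_force: [-0.2, -0.3, 0.6]
grip_width: 0.0857
grip_force: 0.0
clock: 4.95
tool_pos: [0.4423, -0.2041, 0.2311]
tcp_rot: [-0.272, -3.129, -0.001]
contact_force: [0.5, -0.4, -0.2]
grip_width: 0.0853
grip_force: 0.0
[([317, 210, 14, 14, 61], [324.1, 216.3], array([ 0.4361, -0.2019,  0.09  ])), ([202, 377, 170, 39, 2744], [294.2, 391.6], array([ 0.5867, -0.255 ,  0.09  ])), ([532, 441, 14, 23, 80], [537.6, 450.8], array([ 0.6858, -0.0471,  0.09  ])), ([523, 461, 25, 19, 142], [532.3, 473.6], array([ 0.711 , -0.0529,  0.09  ]))]
[321.2, 226.3] 0.61 [ 0.4443 -0.2056  0.087 ]
[ 0.4422 -0.2026  0.2311]
```

View pics/w2.png

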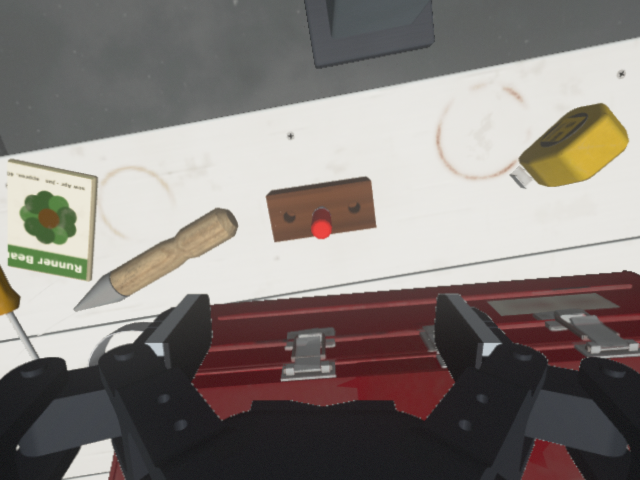

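The pin stands at (321,229), which puts it almost exactly under the TCP. I'll descend and grasp it.

```bash
python3 -m jog '100 0 -.001 .04 0;100 0 0 .04 0;100 0 0 .04 0;100 0 0 .043 0;100 0 0 0 0;20 0 0 0 0;10 0 0 0 0;0 0 0 0 0' 80
python3 -m jog '0 0 0 0 0;0 0 0 0 0;0 0 0 0 0;0 0 0 0 0;0 0 0 0 0'
```

```text
clock: 5.85
tool_pos: [0.4444, -0.2057, 0.071]
tcp_rot: [0.268, 3.125, -0.004]
contact_force: [-0.2, 0.2, 1.2]
grip_width: 0.0438
grip_force: 0.0
clock: 6.35
tool_pos: [0.4432, -0.2054, 0.0694]
tcp_rot: [0.27, 3.128, -0.002]
contact_force: [0.1, 0.0, 6.4]
grip_width: 0.0143
grip_force: 77.8
```

```bash
python3 -m jog '0 0 0 -.03 0;0 0 0 -.03 0;0 0 0 -.03 0;0 0.01 .01 -.03 0;0 .01 .042 0 0;0 .01 .042 0 0;0 .01 .042 0 0;0 .01 .042 0 0'
python3 -m jog '0 0 .042 0 0;0 0 .042 0 0;0 0 .042 0 0;0 0 .042 0 0;0 0 .042 0 0;0 -.01 .042 0 0;0 -.01 .042 0 0;0 -.01 .042 0 0'
python3 -m jog '0 -.01 .042 0 0;0 -.01 .039 0 0;0 0 0 0 0;0 0 0 0 0'
python3 - <<'E'
from h import *
np.set_printoptions(precision=4,suppress=True)
for n in("wrist","side"):
    p=viewer.snapshot(n); save(p,n+"3.png"); np.savez(n+"3.npz",**{k:p[k] for k in("mtx","distortion","eye","rotation")})
    for o in ("pin_tip","pin_grip","bar_hole2"): print(n,o,[(x["centre"],x["conf"]) for x in spotter.look_for(o,p)[:3]])
s=read_state(); print(s["tool_pos"],s["tcp_rot"])
p=dict(np.load("wrist3.npz"));print(proj(p,[[.5471,.3804,.05]]))
E
```

```text
clock: 7.15
tool_pos: [0.4225, -0.0194, 0.188]
tcp_rot: [-0.271, -3.129, -0.0]
contact_force: [0.9, -0.3, -0.5]
grip_width: 0.014
grip_force: 79.1
clock: 7.95
tool_pos: [0.5102, 0.3066, 0.1875]
tcp_rot: [-0.269, -3.129, 0.001]
contact_force: [1.0, -0.4, -0.0]
grip_width: 0.014
grip_force: 79.1
clock: 8.35
tool_pos: [0.5434, 0.3817, 0.187]
tcp_rot: [-0.268, -3.128, 0.003]
contact_force: [-0.6, 0.1, -0.3]
grip_width: 0.0145
grip_force: 79.1
wrist pin_tip [([322.2, 320.6], 0.77)]
wrist pin_grip [([320.7, 319.4], 0.93)]
wrist bar_hole2 [([147.8, 163.9], 0.97), ([89.1, 167.2], 0.63), ([321.0, 321.8], 0.26)]
side pin_tip [([321.0, 153.8], 0.47)]
side pin_grip [([316.0, 153.4], 0.37), ([302.1, 227.0], 0.25)]
side bar_hole2 [([300.0, 225.9], 0.98)]
[0.5438 0.3808 0.1887] [0.271  3.1297 0.0001]
[[322.2495 230.7646]]
```

View pics/wrist3.png

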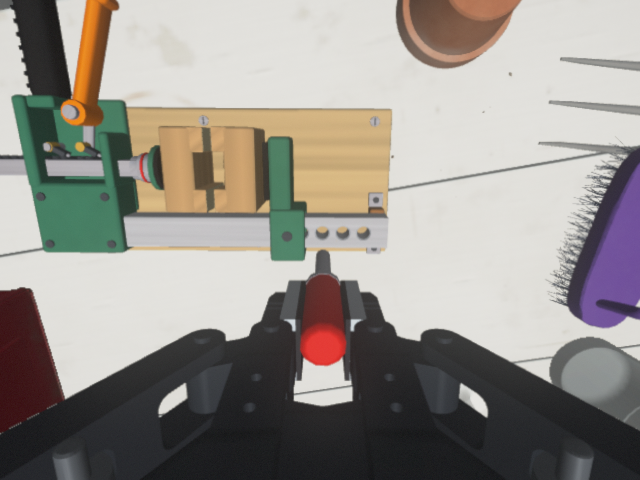

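The pin is held upright with its shank tip at about (322,252). Hole 2 at about (322,232) agrees with my projection of (322,231). I'll zoom in for exact pixels.

```bash
python3 - <<'E'
import cv2
a=cv2.imread("pics/wrist3.png")[205:290,270:390]
cv2.imwrite("pics/c3.png",cv2.resize(a,None,fx=6,fy=6,interpolation=cv2.INTER_CUBIC))
E
```

```text
(no output)
```

View pics/c3.png

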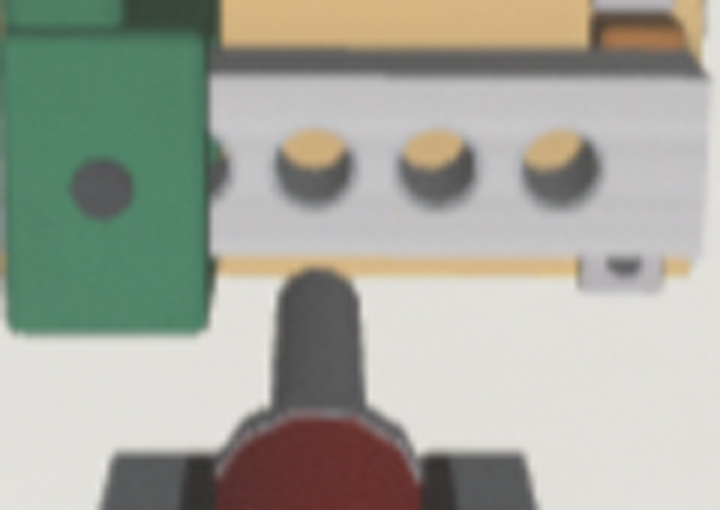

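```bash
python3 - <<'E'
from h import *
from scipy.optimize import minimize
np.set_printoptions(precision=4,suppress=True)
p=dict(np.load("wrist3.npz")); h=at_z(p,(322.3,233.0),.05); print("hole",h)
t=np.radians(np.arange(0,360,10))
for rn,tz in((.0025,.005),(.003,.004),(.0015,.006)):
  for z0 in (.128,.130):
    def sil(X):
        a=np.vstack([np.c_[X[0]+q*np.cos(t),X[1]+q*np.sin(t),0*t+z] for q,z in((rn,z0),(.004,z0+tz))]); q=proj(p,a); return np.array([q[36:,0].mean(),q[:,1].min()])
    X=minimize(lambda X:((sil(X)-[323.0,249.7])**2).sum(),h[:2],method="Nelder-Mead").x
    d=h[:2]-X; a=np.radians(10); print(rn,z0,X,"tool dx,dy",-np.cos(a)*d[0]+np.sin(a)*d[1],np.sin(a)*d[0]+np.cos(a)*d[1])
E
```

```text
hole [0.5489 0.3801 0.05  ]
0.0025 0.128 [0.5416 0.382 ] tool dx,dy -0.007422881181567334 -0.000566577774579153
0.0025 0.13 [0.5411 0.3821] tool dx,dy -0.008024219174535885 -0.0005694656651618287
0.003 0.128 [0.5421 0.3819] tool dx,dy -0.006928437210656236 -0.0005712396715045072
0.003 0.13 [0.5415 0.382 ] tool dx,dy -0.00752663562032052 -0.0005693312685778925
0.0015 0.128 [0.5413 0.382 ] tool dx,dy -0.007724423962009064 -0.0005664951573716626
0.0015 0.13 [0.5408 0.3821] tool dx,dy -0.008326822919466305 -0.000567525997358421
```

```bash
python3 -m jog '0 -.007 -.0005 .02 0;0 0 0 .025 0;0 0 0 .02 0;0 0 0 0 0;0 0 0 0 0'
python3 - <<'E'
from h import *
p=viewer.snapshot("wrist"); save(p,"w4.png"); np.savez("w4.npz",**{k:p[k] for k in("mtx","distortion","eye","rotation")})
s=read_state(); print(s["tool_pos"],s["tcp_rot"])
a=cv2.imread("pics/w4.png")[200:300,260:380]
cv2.imwrite("pics/c4.png",cv2.resize(a,None,fx=6,fy=6,interpolation=cv2.INTER_CUBIC))
E
```

```text
clock: 9.25
tool_pos: [0.5506, 0.3795, 0.1234]
tcp_rot: [-0.27, -3.129, 0.001]
contact_force: [0.2, 0.2, -0.4]
grip_width: 0.0142
grip_force: 79.1
[0.55140207 0.37999006 0.12450274] [2.69954385e-01 3.12866950e+00 1.35272869e-03]
```

View pics/c4.png

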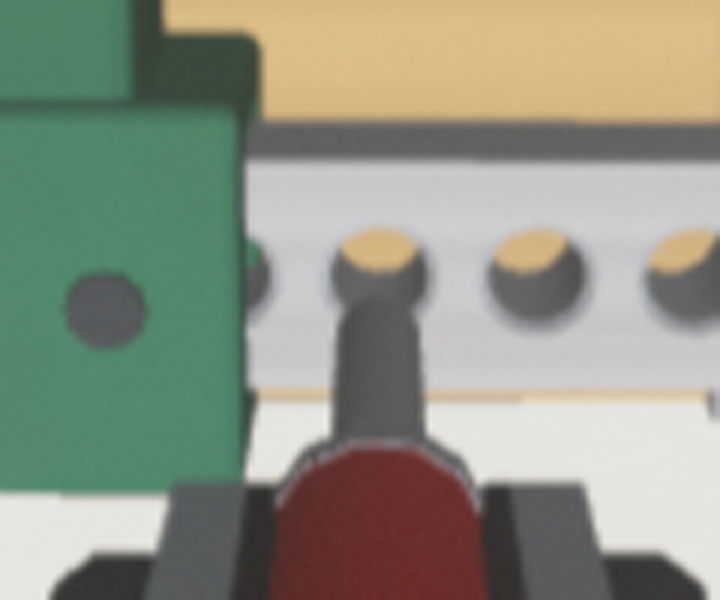

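The tip end is at (323.3,249.5) and hole 2's centre is at (323.3,246.2), so they're lined up sideways.

```bash
python3 - <<'E'
from h import *
from scipy.optimize import minimize
np.set_printoptions(precision=4,suppress=True)
p=dict(np.load("w4.npz")); h=at_z(p,(323.3,246.2),.05); print("hole",h)
t=np.radians(np.arange(0,360,10))
for rn,tz in((.0025,.005),(.003,.004),(.0015,.006)):
  for z0 in (.063,.065):
    def sil(X):
        a=np.vstack([np.c_[X[0]+q*np.cos(t),X[1]+q*np.sin(t),0*t+z] for q,z in((rn,z0),(.004,z0+tz))]); q=proj(p,a); return np.array([q[36:,0].mean(),q[:,1].min()])
    X=minimize(lambda X:((sil(X)-[323.3,249.5])**2).sum(),h[:2],method="Nelder-Mead").x
    d=h[:2]-X; a=np.radians(10); print(rn,z0,X,"tool dx,dy",-np.cos(a)*d[0]+np.sin(a)*d[1],np.sin(a)*d[0]+np.cos(a)*d[1])
E
```

```text
hole [0.5486 0.3801 0.05  ]
0.0025 0.063 [0.5493 0.3799] tool dx,dy 0.0006624073931651794 2.966657363947679e-05
0.0025 0.065 [0.5487 0.38  ] tool dx,dy 6.315370694433366e-05 3.581343206180207e-05
0.003 0.063 [0.5498 0.3799] tool dx,dy 0.0011610741221095495 2.5268605655012988e-05
0.003 0.065 [0.5492 0.38  ] tool dx,dy 0.0005612402658338125 3.218854539296317e-05
0.0015 0.063 [0.549 0.38 ] tool dx,dy 0.0003599494480249892 3.4424483648708445e-05
0.0015 0.065 [0.5484 0.3801] tool dx,dy -0.00024403452719565932 3.547874606960721e-05
```

```bash
python3 -m jog '0 .0004 0 .008 0;0 0 0 .008 0;0 0 0 .006 0;0 0 0 .004 0;0 0 0 0 0'
```

```text
clock: 9.8
tool_pos: [0.5497, 0.3795, 0.0962]
tcp_rot: [-0.27, -3.128, 0.002]
contact_force: [-0.5, -0.1, -0.4]
grip_width: 0.0142
grip_force: 79.1
```

```bash
python3 -m jog '0 0 0 .007 0;0 0 0 .006 0;0 0 0 .005 0;0 0 0 .003 0;0 0 0 0 0;0 0 0 0 0'
```

```text
clock: 10.4
tool_pos: [0.5505, 0.3799, 0.0763]
tcp_rot: [0.27, 3.13, 0.0]
contact_force: [-0.4, 0.2, -0.8]
grip_width: 0.0142
grip_force: 79.2
```

```bash
python3 -m jog '0 0 0 .002 0;0 0 0 .0015 0;0 0 0 0 0'
python3 -m jog '20 0 0 0 0;40 0 0 0 0;60 0 0 0 0;60 0 0 0 0;60 0 0 0 0'
```

```text
clock: 10.7
tool_pos: [0.551, 0.3802, 0.0744]
tcp_rot: [0.27, 3.129, 0.001]
contact_force: [-1.1, -0.9, 5.1]
grip_width: 0.0135
grip_force: 79.6
clock: 11.2
tool_pos: [0.5503, 0.3798, 0.0726]
tcp_rot: [-0.27, -3.13, 0.0]
contact_force: [0.1, -0.1, -1.2]
grip_width: 0.0514
grip_force: 0.0
```

```bash
python3 -m jog '80 0 0 -.04 0;90 0 0 -.04 0;90 0 0 -.04 0;90 .0215 -.0305 0 0;90 .0215 -.0305 0 0;90 .0215 -.0305 0 0;90 .0215 -.0305 0 0;90 .0215 -.0305 0 0'
python3 -m jog '90 .0215 -.0305 0 0;90 0 0 0 0;90 0 0 0 0'
python3 - <<'E'
from h import *
p=viewer.snapshot("wrist"); save(p,"w5.png"); np.savez("w5.npz",**{k:p[k] for k in("mtx","distortion","eye","rotation")})
s=read_state(); print(s["tool_pos"])
H=np.array([.5482,.3802,0]); a=np.radians(-10);ux=np.array([np.cos(a),np.sin(a),0]);uy=np.array([-np.sin(a),np.cos(a),0])
c=lambda x,y,z:H+ux*(x-48)/1e3+uy*y/1e3+[0,0,z]
print(proj(p,[c(-81,-201.5,.052),c(-81,-152.5,.05),c(-127,-191.5,.052),c(48,0,.092),c(48,0,.114)]).round(1))
E
```

```text
clock: 12.0
tool_pos: [0.4172, 0.247, 0.1927]
tcp_rot: [0.269, 3.13, 0.0]
contact_force: [0.7, -1.2, 0.4]
grip_width: 0.0768
grip_force: 0.0
clock: 12.3
tool_pos: [0.3918, 0.2214, 0.193]
tcp_rot: [0.271, 3.129, 0.001]
contact_force: [0.5, -0.9, -0.1]
grip_width: 0.0769
grip_force: 0.0
[0.39270238 0.22195866 0.19325242]
[[299.5 221. ]
 [362.4 220.6]
 [312.1 160.6]
 [565.7 399.7]
 [586.  421.4]]
```

View pics/w5.png

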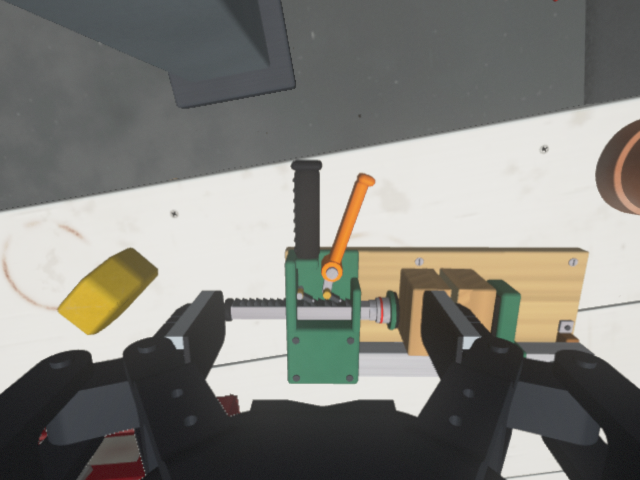

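The grip's rear edge is at (296,221), the trigger blade at about (350,215), and its pivot at (333,270). They lie about 3 mm further back than I predicted, so I'll shift and descend.

```bash
python3 -m jog '95 0 -.003 .04 0;95 0 0 .04 0;95 0 0 .04 0;95 0 0 .035 0;95 0 0 .022 0;95 0 0 0 0;95 0 0 0 0' 60
python3 - <<'E'
from h import *
p=viewer.snapshot("wrist"); save(p,"w6.png")
q=viewer.snapshot("side"); save(q,"s6.png")
a=cv2.imread("pics/w6.png"); b=cv2.resize(cv2.imread("pics/s6.png")[150:270,220:370],None,fx=4,fy=4,interpolation=cv2.INTER_CUBIC)
cv2.imwrite("pics/c6.png",cv2.resize(np.hstack([a,b]),(800,310)))
E
```

```text
clock: 13.05
tool_pos: [0.3925, 0.2193, 0.0159]
tcp_rot: [-0.269, -3.13, -0.0]
contact_force: [-0.3, 1.3, 0.4]
grip_width: 0.081
grip_force: 0.0
```

View pics/c6.png

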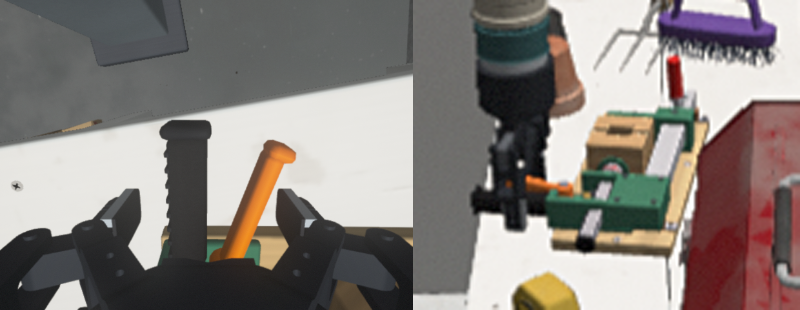

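Pin is seated (low handle behind the jaw), and the fingers straddle grip and trigger. I'll do the first pump.

```bash
python3 -m jog '60 0 0 0 0;50 0 0 0 0;40 0 0 0 0;38 0 0 0 0;38 0 0 0 0;38 0 0 0 0;38 0 0 0 0' 40
python3 - <<'E'
from h import *
p=viewer.snapshot("side"); save(p,"s7.png"); print([(x["centre"],x["conf"]) for x in spotter.look_for("spring_pad",p)[:2]])
E
python3 -m jog '70 0 0 0 0;85 0 0 0 0;85 0 0 0 0;85 0 0 0 0;85 0 0 0 0'
```

```text
clock: 13.85
tool_pos: [0.3925, 0.2159, 0.0179]
tcp_rot: [0.271, 3.126, -0.012]
contact_force: [-3.4, -9.9, 18.6]
grip_width: 0.0343
grip_force: 39.0
[([320.1, 195.0], 0.7), ([304.5, 225.6], 0.53)]
clock: 14.45
tool_pos: [0.3911, 0.2186, 0.0155]
tcp_rot: [-0.269, -3.129, 0.001]
contact_force: [0.9, 0.9, -0.4]
grip_width: 0.0727
grip_force: 0.0
```

```bash
for k in 1; do python3 -m jog '60 0 -.001 0 0;50 0 0 0 0;46 0 0 0 0;46 0 0 0 0;46 0 0 0 0' 40; python3 -m jog '43 0 0 0 0;43 0 0 0 0;43 0 0 0 0';python3 -m jog '40 0 0 0 0;40 0 0 0 0;40 0 0 0 0'; done
python3 - <<'E'
from h import *
for n in("top","side"): save(viewer.snapshot(n),n+"8.png")
p=cv2.imread("pics/top8.png")[230:310,180:310]; q=cv2.imread("pics/side8.png")[170:260,235:355]
cv2.imwrite("pics/c8.png",np.hstack([cv2.resize(p,(400,300),interpolation=2),cv2.resize(q,(400,300),interpolation=2)]))
E
```

```text
clock: 14.95
tool_pos: [0.392, 0.2184, 0.0161]
tcp_rot: [0.27, 3.129, 0.003]
contact_force: [0.0, 2.9, 2.4]
grip_width: 0.0395
grip_force: 2.2
clock: 15.25
tool_pos: [0.3914, 0.2172, 0.0159]
tcp_rot: [0.271, 3.13, -0.002]
contact_force: [-0.9, -2.7, 5.3]
grip_width: 0.0366
grip_force: 5.0
clock: 15.55
tool_pos: [0.3912, 0.2162, 0.0161]
tcp_rot: [0.271, 3.13, -0.006]
contact_force: [-1.5, -5.3, 8.3]
grip_width: 0.0346
grip_force: 22.9
```

View pics/c8.png

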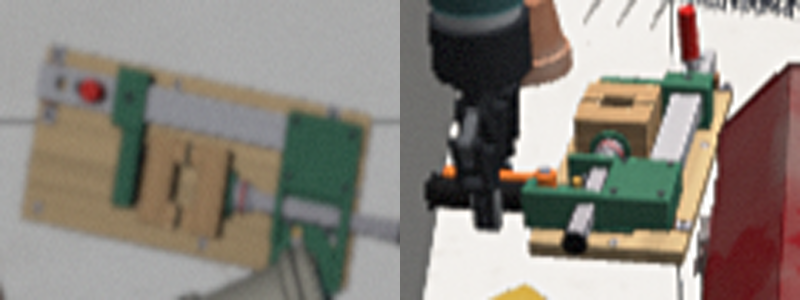

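The crop shows the pin's red handle standing behind the jaw and the ram pad at half A. The halves are still slightly apart and the jaw hasn't reached the pin. From here I'll track the jaw numerically.

```bash
cat > jaw.py <<'E'
from h import *
p=viewer.snapshot("top"); im=np.array(p["pixels"])
hsv=cv2.cvtColor(im,cv2.COLOR_RGB2HSV).astype(float)
w=((hsv[...,0]>60)&(hsv[...,0]<95)&(hsv[...,1]>90)).astype(np.uint8); w[:230]=0;w[310:]=0;w[:,:180]=0;w[:,310:]=0
n,l,st,c=cv2.connectedComponentsWithStats(w)
g=[i for i in range(1,n) if st[i,4]>40]; uy=np.array([np.sin(np.radians(10)),np.cos(np.radians(10))])
print("jaw/housing",[(round(float(uy@at_z(p,c[i],.055)[:2])*1e3,1),int(st[i,4])) for i in g])
m=((hsv[...,0]<6)|(hsv[...,0]>174))&(hsv[...,1]>150)&(hsv[...,2]>90); m[:230]=0;m[310:]=0;m[:,:180]=0;m[:,235:]=0
ys,xs=np.nonzero(m); 
if len(xs): print("pin",round(float(uy@at_z(p,(xs.mean(),ys.mean()),.1)[:2])*1e3,1),len(xs))
# light-wood halves: extent along ram axis, profile of intensity
O=np.array([.5482,.3802]); ux=np.array([uy[1],-uy[0]])
ts=np.arange(-120,0,2.); g=cv2.cvtColor(im,cv2.COLOR_RGB2GRAY)
prof=[]
for t in ts:
    q=proj(p,[np.r_[O+ux*(x-48)/1e3+uy*t/1e3,.065] for x in(-22,-18,18,22)]).astype(np.float32)
    prof.append(int(cv2.remap(g,q[:,:1],q[:,1:],cv2.INTER_LINEAR).mean()))
print("prof",prof)
E
python3 jaw.py
python3 -m jog '70 0 -.002 0 0;85 0 0 0 0;85 0 0 0 0;85 0 0 0 0;85 0 0 0 0'
python3 -m jog '60 0 0 0 0;50 0 0 0 0;46 0 0 0 0;46 0 0 0 0;46 0 0 0 0' 40; python3 -m jog '43 0 0 0 0;43 0 0 0 0;43 0 0 0 0';python3 -m jog '40 0 0 0 0;40 0 0 0 0;40 0 0 0 0'; python3 jaw.py
```

```text
jaw/housing [(440.4, 204), (287.0, 436), (271.4, 116)]
pin 468.2 24
prof [119, 109, 92, 71, 68, 86, 102, 112, 115, 117, 117, 120, 119, 118, 117, 117, 118, 120, 117, 105, 88, 84, 96, 113, 120, 119, 118, 116, 115, 116, 116, 118, 120, 119, 116, 113, 103, 86, 66, 49, 48, 58, 67, 71, 72, 74, 76, 85, 100, 114, 123, 125, 127, 127, 126, 127, 127, 127, 126, 127]
clock: 16.2
tool_pos: [0.3905, 0.2156, 0.0156]
tcp_rot: [-0.269, -3.129, 0.001]
contact_force: [0.3, -0.2, 0.8]
grip_width: 0.0727
grip_force: 0.0
clock: 16.7
tool_pos: [0.3923, 0.2176, 0.0167]
tcp_rot: [0.269, 3.128, 0.007]
contact_force: [-0.2, 5.6, 3.4]
grip_width: 0.0394
grip_force: 2.8
clock: 17.0
tool_pos: [0.3922, 0.2169, 0.0165]
tcp_rot: [0.269, 3.128, 0.004]
contact_force: [0.7, 4.6, 4.4]
grip_width: 0.0368
grip_force: 2.6
clock: 17.3
tool_pos: [0.392, 0.2161, 0.0166]
tcp_rot: [0.27, 3.128, 0.001]
contact_force: [-1.0, 3.6, 8.2]
grip_width: 0.0345
grip_force: 21.6
jaw/housing [(440.7, 205), (283.8, 540)]
pin 468.3 22
prof [126, 124, 120, 114, 99, 77, 65, 73, 93, 106, 113, 115, 116, 119, 121, 119, 117, 117, 118, 121, 121, 120, 119, 119, 120, 121, 119, 116, 114, 115, 118, 118, 119, 119, 118, 116, 108, 93, 72, 53, 51, 60, 67, 71, 72, 74, 77, 85, 99, 115, 122, 125, 126, 127, 127, 127, 127, 127, 127, 127]
```

The joint has closed and half B is at the jaw. I'll keep pumping one stroke at a time.

```bash
python3 -m jog '70 0 0 0 0;85 0 0 0 0;85 0 0 0 0;85 0 0 0 0;85 0 0 0 0' >/dev/null
python3 -m jog '60 0 0 0 0;50 0 0 0 0;46 0 0 0 0;46 0 0 0 0;46 0 0 0 0' | grep -E "force|width"; python3 -m jog '43 0 0 0 0;43 0 0 0 0;43 0 0 0 0'| grep -E "force|width";python3 -m jog '40 0 0 0 0;40 0 0 0 0;40 0 0 0 0'| grep -E "force|width"; python3 jaw.py
```

```text
contact_force: [-0.3, 6.1, 3.3]
grip_width: 0.0396
grip_force: 2.8
contact_force: [-0.7, 4.6, 5.5]
grip_width: 0.0368
grip_force: 3.7
contact_force: [-1.1, 1.5, 8.8]
grip_width: 0.0346
grip_force: 22.2
jaw/housing [(443.3, 188), (283.6, 539)]
pin 467.7 24
prof [127, 126, 126, 125, 122, 119, 109, 91, 70, 62, 80, 98, 109, 114, 116, 118, 119, 119, 118, 117, 118, 119, 121, 120, 119, 120, 120, 119, 119, 118, 115, 114, 115, 117, 118, 119, 120, 118, 111, 98, 75, 62, 61, 67, 71, 72, 74, 77, 87, 99, 114, 122, 125, 126, 127, 127, 127, 127, 126, 126]
```

```bash
python3 -m jog '70 0 0 0 0;85 0 0 0 0;85 0 0 0 0;85 0 0 0 0;85 0 0 0 0' >/dev/null
python3 -m jog '60 0 0 0 0;50 0 0 0 0;46 0 0 0 0;46 0 0 0 0;46 0 0 0 0' | grep -E "force|width"; python3 -m jog '43 0 0 0 0;43 0 0 0 0;43 0 0 0 0'| grep -E "force|width";python3 -m jog '40 0 0 0 0;40 0 0 0 0;40 0 0 0 0'| grep -E "force|width"; python3 jaw.py
```

```text
contact_force: [0.2, 6.0, 5.3]
grip_width: 0.0392
grip_force: 2.9
contact_force: [0.4, 5.4, 6.0]
grip_width: 0.0369
grip_force: 3.4
contact_force: [-1.3, 2.3, 9.5]
grip_width: 0.0345
grip_force: 21.4
jaw/housing [(449.4, 180), (283.7, 539)]
pin 469.1 23
prof [127, 127, 127, 126, 126, 126, 126, 123, 118, 107, 87, 67, 61, 77, 100, 111, 115, 117, 117, 118, 119, 118, 118, 119, 119, 121, 120, 120, 119, 121, 120, 120, 118, 116, 114, 114, 116, 119, 119, 118, 117, 110, 97, 79, 64, 62, 67, 71, 73, 73, 77, 86, 98, 112, 121, 125, 125, 127, 127, 126]
```

```bash
python3 -m jog '70 0 0 0 0;85 0 0 0 0;85 0 0 0 0;85 0 0 0 0;85 0 0 0 0' >/dev/null
python3 -m jog '60 0 0 0 0;50 0 0 0 0;46 0 0 0 0;46 0 0 0 0;46 0 0 0 0' | grep -E "force|width"; python3 -m jog '43 0 0 0 0;43 0 0 0 0;43 0 0 0 0'| grep -E "force|width";python3 -m jog '40 0 0 0 0;40 0 0 0 0;40 0 0 0 0'| grep -E "force|width"; python3 jaw.py
```

```text
contact_force: [-0.7, 6.2, 4.5]
grip_width: 0.0394
grip_force: 3.4
contact_force: [-0.4, 3.4, 6.5]
grip_width: 0.0362
grip_force: 5.5
contact_force: [-2.2, 0.3, 10.1]
grip_width: 0.0345
grip_force: 21.0
jaw/housing [(451.6, 182), (283.5, 544)]
pin 472.4 19
prof [127, 127, 126, 126, 126, 127, 127, 127, 124, 118, 108, 89, 67, 58, 75, 97, 108, 113, 116, 118, 119, 120, 119, 119, 118, 119, 120, 120, 119, 118, 120, 120, 120, 118, 115, 114, 115, 118, 119, 121, 120, 117, 111, 100, 81, 63, 61, 66, 72, 72, 73, 76, 84, 98, 112, 122, 125, 126, 126, 126]
```

The halves and jaw moved only about 2.2 mm on this 6 mm stroke, and the pin top leaned. So the jaw bears on the pin and the pad has sunk about 4–5 mm (roughly 14 N), which is inside the window. I'll hold and hand in.

```bash
python3 -m jog '40 0 0 0 0;40 0 0 0 0;40 0 0 0 0;40 0 0 0 0;40 0 0 0 0' && python3 jaw.py | head -2 && python3 -c "
from station import r
print(r.close_job())"
```

```text
clock: 22.8
tool_pos: [0.3921, 0.2161, 0.0172]
tcp_rot: [0.27, 3.128, 0.001]
contact_force: [-1.4, 0.5, 10.0]
grip_width: 0.0347
grip_force: 21.0
jaw/housing [(451.6, 187), (283.6, 535)]
pin 472.1 21
the job is handed in; nothing more can be done
None
```

I handed the job in at about 23 s with the pin home in bar hole 2, the halves shut against the pinned jaw, the pad sunk an estimated 4–5 mm (about 14 N) and the trigger held squeezed; the hand-in returned no verdict.

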